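Seat the flashlight in the charging case and click the lid shut

TASK

Take the flashlight out of the wooden holder and put it tail first into the slanted charging well inside the open navy case, feeling for the well under the lid until the flashlight drops in and sits fully home. Then let go and push the lid down over it until its catch clicks and the lid stays shut, leaving the other things on the shelf where they are.

Things in the scene. Friction and masses are not known exactly. Their poses are not given: they have to be found in the camera images.
- flash_center (a point): Centre (half-way up) of the loose aluminium flashlight, 90 mm long, about 0.13 kg. z axis runs along it from tail to lens. Barrel 26 mm diameter over the 46 mm at the tail (3 mm chamfer at its foot), head 32 mm diameter over the top 40 mm. It starts upright in the wooden holder, tail down, lens up.
- flash_tail (a point): Centre of the flashlight's flat tail face, 45 mm below its centre; z points from tail to lens.
- holder: Fixed wooden ear-tip holder block 90 x 90 x 36 mm, origin at the centre of its underside on the shelf. The flashlight stands in a 29 mm wide well in its middle, 28 mm deep, so the tail is 8 mm above the shelf and the lens 98 mm above it. Four ear-tip posts rise 10 mm above the block near its corners, 33 mm from the middle in x and y.
- case: Fixed navy plastic charging case, an open tray 142 (x) x 132 (y) x 50 mm high with a deep hinged lid; origin at the centre of its underside, z up, front (-x) towards the robot. The front carries a small spring catch that stands 12 mm out. The lid hinge runs along y at the case's back rim, at x = +71 mm, z = 50 mm.
- cradle: Slanted flat landing inside the case, 68 x 68 mm, in a frame that rises 4 mm. Origin at its centre on the flat, 11 mm behind the case's middle, 52 mm above the shelf; z is the outward normal, leaning 24 degrees from vertical towards the case's front (-x); y is the case's y axis. The charging well is sunk into it.
- landing (a point): Same point and axes as cradle. The blind well, 29 mm wide, 2 mm chamfer, 30 mm deep along -z, has its centre anywhere within 6 mm of this point along x and within 6 mm along y: just where is unknown and must be felt for. A flashlight fully home has its tail 30 mm below the landing and its axis along z, with up to 10 degrees of play.
- lid (a joint): Angle of the lid: 0 shut, growing as it opens; it starts half open near 1.1 rad (63 degrees), leaning over the landing. A light spring (about 0.2 N m) opens it again unless the catch holds it; the catch engages in the last 0.08 rad and takes about 10 N at the front edge to pass. Held shut it reads under 0.02.
- lid_hinge (a point): Middle of the lid's hinge line, which runs along y; the lid turns about it. Its axes turn with the lid: -x from the hinge to the lid's front, z outwards through its top panel.
- lid_front (a point): Middle of the front edge of the lid's top panel (outer surface), 142 mm along -x and 76 mm along +z from the hinge in the lid's own turning axes. The lid is a shell 142 x 132 x 76 mm, open below, walls 3.5 mm. When it is shut the top panel is level, 126 mm above the shelf.
- earbuds: Bystander: white rounded earbud box 60 x 46 x 26 mm, loose, between holder and case.
- powerbank: Bystander: flat grey power bank 130 x 50 x 16 mm, loose, between holder and case.
- dish: Bystander: white ceramic dish, 110 mm wide, 28 mm high, loose, behind them.
- mug: Bystander: white ceramic mug 80 mm wide, 92 mm high, loose, to the left.
- clock: Bystander: black table clock 45 x 110 x 74 mm, loose, to the right.

How it is judged (in metres and radians):
On the way, in this order (a step that is already met when the one before it is completed fails the run):
1. the flashlight stands fully home in the slanted well, tail first (z of flash_tail in the frame of cradle below -0.025 m and distance between flash_tail and cradle below 0.045 m and z of flash_center in the frame of cradle above 0.005 m), for 0.2 s.
2. after that the lid is shut past its catch (value of joint lid below 0.03 rad), for 0.2 s.
At the end, for the whole second after the job is handed in: The flashlight rests tail first in the well of the case, its tail at least 25 mm below the landing and its axis within 0.25 rad of the well's, and the lid is held shut by its catch (angle under 0.03 rad) (all of step 1 and angle between the z axis of flash_center and the z axis of cradle, either way round below 0.25 rad and value of joint lid below 0.03 rad); the robot touches nothing.
It fails at once if a bystander is pushed more than 30 mm from its place (distance of any of earbuds, powerbank, dish, mug, clock from where it was at the start of the episode above 0.03 m).
It also fails if it takes over 64 s, if anything falls off the work surface, if the arm or the gripper's body presses on something with over 40 N, if the wrist force passes 120 N, or if a joint passes its speed limit or range.

ROBOT

A 7-joint arm with a two-finger parallel gripper is mounted at the origin on the work surface. World frame = base frame: x ahead of the robot, y to its left, z up, the work surface at z = 0. Lengths are in mm, angles in rad, forces in N, time in s.
With the tool pointing down it reaches from about 425 to 950 mm from the base axis. Payload 4.7 kg.
Tool frame: the origin (TCP) lies at the very end of the fingers, on their centre line; the grasp point (between the pads) lies 19 mm behind it (r.grip_depth is the distance from the TCP to the grasp point, in mm); z points along the fingers, y is the direction in which the jaws open and shut (so a half turn about z gives the same grasp; the last joint's range is limited). The gripper opens to 87 mm and grips with 3 to 60 N. Pads are 19 mm wide; open, the fingers measure 117 mm over their backs; the gripper's body (75 mm by 190 mm) begins 51 mm behind the grasp point.
Start: joints at [-1.253, 0.469, -0.049, 1.532, 0.024, 1.141, -0.082], TCP at [229.386, 634.847, 222.573] pointing down, gripper open.
Joint ranges: [-2.59, 2.59], [-0.33, 1.99], [-1.39, 1.29], [0.1, 2.45], [-1.04, 4.18], [0.21, 1.99], [-2.66, 2.66]. Speed limits (rad/s): [2.57, 2.57, 3.14, 3.14, 3.14, 3.14, 3.14].

INTERFACE

Orientations are given as a unit quaternion [x, y, z, w].
In Python, from plant import r gives the robot as it stands.
- The arm moves only by the tool send_rows, never from a script. Its argument "moves" is a list of rows, each a list of 4 numbers: the shift along the tool's x, y, z scaled (see below), then the turn about the tool's z scaled (see below). A call has 1 to 10 rows; each row is the pose to reach, as a shift and turn from the pose commanded when the call began, along the tool's axes at that moment; what a row does not reach only later rows make up. The controller multiplies each number of a shift by 150 mm and each number of a turn by 45 degrees. A row lasts 1/8 s, in which the tool goes at most 62.5 mm and 10.7 degrees, less where a joint would pass 70% of its speed; a pose out of reach is approached as far as the arm can. A call with a number of a shift or a turn outside -1 to 1 is refused whole. A call with a gripper value outside its range is refused whole. "hand" is the closure, from 0 (fully open) to 1 (shut), set as the call begins (left out, the last holds). The fingers move at their own pace and stop on an object; the grip force is fixed at half the most. Time passes only in rows, so rows that repeat a pose let the fingers close. It gives the time, the measured TCP pose, the force and the opening at its end, in the units of the state.
- r.read_state(): the state, without advancing time (a new reading comes with each control period).
- r.capture(name): name is "scene" or "top"; returns a dict with "image" (420x560x3 uint8, blue, green, red), "depth" (420x560 float32, mm along the optical axis (not along the pixel's ray), 0 where there is no reading), "K" (3x3 intrinsics, pixels), "cam_to_world" (4x4, takes a point from camera to world coordinates). Camera axes: x right, y down, z forward; pixel columns grow to the right and rows downward; lengths in mm; the calibration is good to about 2 mm. A picture is of the moment at which its call begins.
- r.sign_off(): hands the job in, once; it reports no verdict.
Trained networks look in the newest picture that a camera, given by its name, has taken for a name from the list of things; names that differ only in an ending like _2 or _b are one class to them, and where a whole thing is asked for, a point or a joint stands for the part that bears it (a point fixed in the world has none). Each returns a list of dicts, best first, with "confidence" (0 to 1); they miss things now and then, are a little off and sometimes report something else, mostly with a low value. They report only what shows in the picture. A call takes as long as a camera call.
- r.find_in(camera, query): "box" ([left, top, right, bottom] in pixels, round what is visible of it).
- r.masks_of(camera, query): "region" (420x560 bool, what is visible of it) and "box" ([left, top, right, bottom] in pixels, round what is visible of it).
The state is a dict: "clock": time; "qpos": joint angles; "joint_vel": joint speeds; "effort": joint torques, N m; "position": TCP position; "orientation": TCP orientation; "ft_force": force on the tool from outside, world axes, zero at the start; "ft_torque": the same for the moment, N m; "finger_gap": opening from 0.0 (shut) to 1.0 (fully open).
Only numpy, scipy, OpenCV 4.12 (cv2) and the standard library are available. Lean on these libraries where they do the work, as an engineer would, in place of code of your own. Each camera call takes 0.05 s, during which the arm holds its last target. There are 200 camera calls.

## Working session

There is one attempt and no reset: what is moved stays moved. The work goes in short steps, Python scripts to look and compute and a tool call to move; the robot and the scene stay as the last step left them, time stands still between calls to the robot, and variables do not carry over. Pictures are saved under pics/ and viewed, about 8 in all and at most 12, crops included, and the job is handed in when it is done.

Besides the shell and the picture viewer there is one more tool, called after "Request:" as a command line: name --pt "numbers of a row" for each row, then --argument value for the rest. send_rows: Moves the arm, as the interface text tells. Its arguments: {"type":"object","properties":{"moves":{"type":"array","items":{"type":"array","items":{"type":"number"}}},"hand":{"type":"number"}},"required":["moves"]}

```bash
ls; mkdir -p pics; python3 - <<'E'
from plant import r
import cv2,numpy as np
s=r.read_state();print({k:np.round(v,3).tolist() for k,v in s.items()})
print(r.grip_depth)
for n in("scene","top"):
    c=r.capture(n);cv2.imwrite(f"pics/{n}0.png",c["image"]);print(n,np.round(c["K"],1).tolist(),np.round(c["cam_to_world"],3).tolist())
    for q in("flash_center","holder","case","lid","cradle","earbuds","powerbank","dish","mug","clock"):
        m=r.masks_of(n,q)
        for d in m[:2]:
            M=d["region"]&(c["depth"]>0);v,u=np.nonzero(M)
            if len(v)==0: continue
            z=c["depth"][v,u];P=np.linalg.inv(c["K"])@np.vstack([u*z,v*z,z]);W=c["cam_to_world"][:3,:3]@P+c["cam_to_world"][:3,3:]
            print(q,round(d["confidence"],2),np.round(d["box"]).tolist(),"lo",np.percentile(W,2,axis=1).round().tolist(),"hi",np.percentile(W,98,axis=1).round().tolist())
E
```

```text
pics
{'clock': 0.0, 'qpos': [-1.253, 0.469, -0.049, 1.534, 0.024, 1.141, -0.082], 'joint_vel': [-0.0, -0.0, 0.001, -0.0, -0.002, 0.001, 0.001], 'effort': [-0.001, -50.796, -0.081, -23.616, -0.061, 0.038, 0.0], 'position': [229.207, 634.271, 221.492], 'orientation': [0.173, 0.985, -0.001, -0.0], 'ft_force': [-0.775, -0.105, -0.161], 'ft_torque': [0.003, 0.029, -0.004], 'finger_gap': 1.001}
18.700000000000003
scene [[470.8, 0.0, 278.7], [0.0, 470.8, 207.8], [0.0, 0.0, 1.0]] [[0.925, -0.293, 0.244, 304.268], [-0.381, -0.694, 0.611, -762.65], [-0.01, -0.658, -0.753, 1084.113], [0.0, 0.0, 0.0, 1.0]]
flash_center 0.71 [259.0, 138.0, 314.0, 210.0] lo [616.0, 55.0, 70.0] hi [731.0, 190.0, 210.0]
flash_center 0.53 [293.0, 266.0, 307.0, 285.0] lo [581.0, -183.0, 42.0] hi [608.0, -157.0, 101.0]
holder 0.66 [277.0, 270.0, 324.0, 311.0] lo [544.0, -221.0, 3.0] hi [647.0, -130.0, 46.0]
case 0.87 [234.0, 138.0, 314.0, 230.0] lo [534.0, 56.0, 1.0] hi [728.0, 206.0, 208.0]
lid 0.96 [258.0, 136.0, 314.0, 207.0] lo [617.0, 55.0, 68.0] hi [737.0, 194.0, 210.0]
cradle 0.64 [249.0, 184.0, 285.0, 216.0] lo
[... 1394 characters left out ...]
]
lid 0.92 [194.0, 152.0, 260.0, 200.0] lo [616.0, 60.0, 96.0] hi [739.0, 192.0, 211.0]
cradle 0.82 [203.0, 194.0, 250.0, 228.0] lo [575.0, 85.0, 21.0] hi [639.0, 190.0, 178.0]
earbuds 0.77 [264.0, 272.0, 284.0, 298.0] lo [403.0, -16.0, 17.0] hi [458.0, 29.0, 29.0]
powerbank 0.65 [271.0, 198.0, 292.0, 247.0] lo [533.0, -21.0, 12.0] hi [657.0, 26.0, 20.0]
dish 0.69 [254.0, 127.0, 293.0, 162.0] lo [748.0, -28.0, 3.0] hi [845.0, 67.0, 30.0]
mug 0.85 [115.0, 160.0, 157.0, 204.0] lo [636.0, 334.0, 2.0] hi [715.0, 413.0, 94.0]
mug 0.2 [189.0, 152.0, 259.0, 247.0] lo [535.0, 63.0, 2.0] hi [734.0, 205.0, 210.0]
clock 0.71 [390.0, 184.0, 439.0, 223.0] lo [607.0, -395.0, -0.0] hi [693.0, -288.0, 75.0]
```

```bash
cat > h.py <<'E'
from plant import r
import cv2,numpy as np
def cloud(n):
    c=r.capture(n);z=c["depth"].astype(float);v,u=np.indices(z.shape)
    P=np.linalg.inv(c["K"])@np.stack([u*z,v*z,z]).reshape(3,-1)
    W=(c["cam_to_world"][:3,:3]@P+c["cam_to_world"][:3,3:]).T.reshape(*z.shape,3); W[z==0]=np.nan
    return c,W
def proj(c,p):
    q=np.linalg.inv(c["cam_to_world"])@np.r_[p,1];k=c["K"]@q[:3];return k[:2]/k[2]
def crop(c,b,f,name):
    cv2.imwrite("pics/"+name,cv2.resize(c["image"][b[1]:b[3],b[0]:b[2]],None,fx=f,fy=f,interpolation=cv2.INTER_CUBIC))
E
python3 - <<'E'
from h import *
a,Wa=cloud("scene");b,Wb=cloud("top")
A=cv2.resize(a["image"][120:320,200:370],None,fx=3,fy=3);B=cv2.resize(b["image"][120:320,180:380],None,fx=3,fy=3)
cv2.imwrite("pics/c1.png",A[:, :390] if 0 else A);cv2.imwrite("pics/c2.png",B)
np.savez("w0.npz",a=Wa,b=Wb)
for n,W in(("scene",Wa),("top",Wb)):
    for q,zl in(("flash_center",94),("holder",33),("lid",0),("case",0)):
        m=r.masks_of(n,q)
        for d in m[:2]:
            P=W[d["region"]];P=P[np.isfinite(P[:,0])]
            if q in("flash_center","holder"):
                T=P[(P[:,2]>zl)&(P[:,2]<zl+9)]
                if len(T)>5: print(n,q,round(d["confidence"],2),len(T),"mean",T.mean(0).round(1),"minrect",cv2.minAreaRect(T[:,:2].astype(np.float32)))
            elif q=="lid":
                T=P[P[:,2]>200]; print(n,"lidtop",len(T),T.min(0).round(),T.max(0).round(),"slope dx/dy",np.polyfit(T[:,1],T[:,0],1).round(3))
            else:
                T=P[(P[:,2]>42)&(P[:,2]<54)&(P[:,0]<600)]
                if len(T)>5: print(n,"rim",len(T),T.min(0).round(),T.max(0).round(),cv2.minAreaRect(T[:,:2].astype(np.float32)))
E
```

```text
scene flash_center 0.73 116 mean [ 596.2 -167.7   98.1] minrect ((596.1212768554688, -167.66748046875), (31.501399993896484, 30.30717658996582), 62.41321563720703)
scene lidtop 330 [647.  59. 200.] [697. 190. 214.] slope dx/dy [1.22000e-01 6.60361e+02]Traceback (most recent call last):
  File "<stdin>", line 15, in <module>
    return umr_minimum(a, axis, None, out, keepdims, initial, where)
ValueError: zero-size array to reduction operation minimum which has no identity
```

View pics/c1.png

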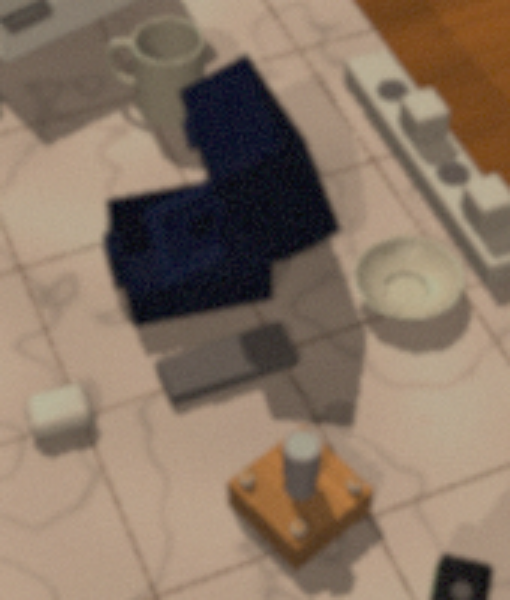

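View pics/c2.png

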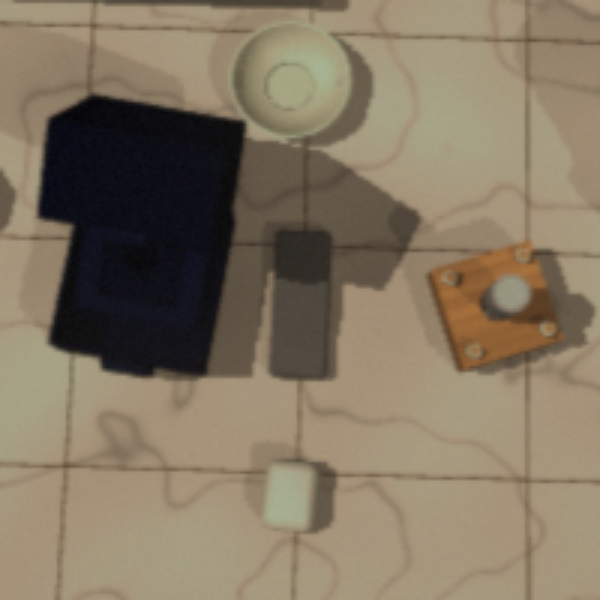

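```bash
python3 - <<'E'
from h import *
from scipy.optimize import least_squares
for n in("scene","top"):
    c,W=cloud(n)
    f=r.masks_of(n,"flash_center")
    for d in f[:1]:
        P=W[d["region"]];T=P[(P[:,2]>93)&(P[:,2]<105)]
        if len(T)>5: print(n,"flash",len(T),T.mean(0).round(1),cv2.minEnclosingCircle(T[:,:2].astype(np.float32)))
    # navy pixels in the case area
    I=c["image"].astype(int);navy=(I.sum(2)<170)&(W[...,0]>500)&(W[...,0]<800)&(W[...,1]>30)&(W[...,1]<230)&(W[...,2]>3)
    P=W[navy];print(n,"navy",len(P),P.min(0).round(),P.max(0).round())
    np.save(n+"_navy.npy",P)
P=np.vstack([np.load("scene_navy.npy"),np.load("top_navy.npy")])
print("z hist",np.histogram(P[:,2],bins=range(0,230,10))[0])
# case params: cx,cy,yaw,lid angle; distance to union of surfaces (rectangular patches), robust
cr=lambda v:np.array(v,float)
def patches(a):
    L=[] # centre,u,v half vectors in case frame
    L.append((cr([-71,0,25]),cr([0,66,0]),cr([0,0,25]))) # front
    for s in(-1,1): L.append((cr([0,66*s,25]),cr([71,0,0]),cr([0,0,25])))
    # rim strips
    L.append((cr([-66,0,50]),cr([5,0,0]),cr([0,66,0])))
    for s in(-1,1): L.append((cr([0,62*s,50]),cr([71,0,0]),cr([0,4,0])))
    n=cr([-np.sin(np.radians(24)),0,np.cos(np.radians(24))]);t=cr([np.cos(np.radians(24)),0,np.sin(np.radians(24))])
    L.append((cr([11,0,52]),34*t,cr([0,34,0])))
    ex=cr([-np.cos(a),0,np.sin(a)]);ez=cr([np.sin(a),0,np.cos(a)]);H=cr([71,0,50])
    L.append((H+142*ex+38*ez,38*ez,cr([0,66,0])))       # lid front wall
    L.append((H+138.5*ex+38*ez,38*ez,cr([0,63,0])))
    L.append((H+71*ex+76*ez,71*ex,cr([0,66,0])))
    L.append((H+71*ex+72.5*ez,71*ex,cr([0,63,0])))
    for s in(-66,-62.5,62.5,66): L.append((H+71*ex+38*ez+cr([0,s,0]),71*ex,38*ez))
    return L
def dist(p,Q):
    R=np.array([[np.cos(p[2]),np.sin(p[2]),0],[-np.sin(p[2]),np.cos(p[2]),0],[0,0,1]])
    q=(Q-[p[0],p[1],0])@R.T;D=[]
    for c0,u,v in patches(p[3]):
        e=q-c0;eu=e@u/(u@u);ev=e@v/(v@v);eu=np.clip(eu,-1,1);ev=np.clip(ev,-1,1)
        D.append(np.linalg.norm(e-eu[:,None]*u-ev[:,None]*v,axis=1))
    return np.min(D,0)
for nm,Q in(("both",P),("scene",np.load("scene_navy.npy")),("top",np.load("top_navy.npy"))):
    s=least_squares(lambda p:dist(p,Q),[618,130,-.17,1.1],loss="soft_l1",f_scale=3,x_scale=[10,10,.1,.1])
    print(nm,s.x.round(3),np.median(dist(s.x,Q)).round(2),np.percentile(dist(s.x,Q),90).round(2))
E
```

```text
scene flash 117 [ 595.8 -168.3   98.4] ((595.9307861328125, -166.96434020996094), 16.98060417175293)
scene navy 3720 [528.  49.   3.] [742. 212. 213.]
top flash 122 [ 597.1 -163.4   99. ] ((596.85302734375, -165.23773193359375), 15.749900817871094)
top navy 4859 [528.  54.   3.] [755. 210. 215.]
z hist [ 756  178  297  558 1100  705  255   97   91  118  123  143  135  151
  143  155  157  253 1071 1003  966  124]
both [ 6.09534e+02  1.37074e+02 -1.44000e-01  1.11900e+00] 1.35 12.07
scene [ 6.08525e+02  1.36991e+02 -1.48000e-01  1.12500e+00] 1.35 10.1
top [ 6.10157e+02  1.37839e+02 -1.39000e-01  1.11600e+00] 1.28 13.28
```

Request:
send_rows --pt "-0.3 -0.3 0 -0.13" --pt "-0.6 -0.6 0 -0.26" --pt "-0.9 -0.9 0 -0.26" --pt "-1 -1 0 -0.26" --pt "-1 -1 0 -0.26" --hand 0

```text
clock: 2.17
position: [320.9, 441.1, 223.0]
orientation: [0.073, 0.997, 0.0, 0.0]
ft_force: [-0.4, 0.7, 0.8]
finger_gap: 1.0
```

Request:
send_rows --pt "-0.2 -0.3 0 0" --pt "-0.4 -0.65 0 0" --pt "-0.6 -0.94 0 0"

```text
clock: 2.55
position: [388.6, 290.6, 222.7]
orientation: [0.07, 0.998, 0.001, 0.0]
ft_force: [1.3, -0.7, -0.1]
finger_gap: 0.998
```

Request:
send_rows --pt "-0.2 -0.3 0 0" --pt "-0.4 -0.65 0 0" --pt "-0.6 -0.94 0 0"

```text
clock: 2.92
position: [458.5, 138.2, 222.9]
orientation: [0.07, 0.998, 0.001, 0.001]
ft_force: [0.7, 1.7, -0.6]
finger_gap: 1.002
```

Request:
send_rows --pt "-0.2 -0.3 0 0" --pt "-0.4 -0.65 0 0" --pt "-0.6 -0.94 0 0"

```text
clock: 3.3
position: [528.2, -14.3, 222.8]
orientation: [0.07, 0.998, 0.0, 0.001]
ft_force: [-0.5, 1.3, -1.2]
finger_gap: 0.998
```

Request:
send_rows --pt "-0.2 -0.3 0 0" --pt "-0.4 -0.65 0 0" --pt "-0.5 -0.85 0 0" --pt "-0.5 -0.85 0 0"

```text
clock: 3.8
position: [584.1, -152.8, 222.1]
orientation: [0.073, 0.997, -0.001, 0.0]
ft_force: [0.2, 0.4, 0.4]
finger_gap: 0.998
```

Request:
send_rows --pt "-0.067 -0.075 0.1 0" --pt "-0.067 -0.075 0.4 0" --pt "-0.067 -0.075 0.6 0" --pt "-0.067 -0.075 0.6 0"

```text
clock: 4.3
position: [589.6, -161.4, 129.2]
orientation: [0.07, 0.998, 0.001, -0.003]
ft_force: [0.3, 0.4, 1.0]
finger_gap: 1.004
```

```bash
python3 - <<'E'
from h import *
print(r.read_state()["position"].round(1) if hasattr(r.read_state()["position"],'round') else r.read_state()["position"])
c,W=cloud("scene")
P=W[(W[...,2]>92)&(W[...,2]<105)&(np.abs(W[...,0]-596)<30)&(np.abs(W[...,1]+166)<30)];print(len(P),P.mean(0).round(1) if len(P) else 0)
u=proj(c,[596,-166,98]).astype(int);crop(c,[u[0]-50,u[1]-60,u[0]+50,u[1]+40],6,"g1.png")
E
```

```text
[ 589.6 -161.4  129.2]
0 0
```

View pics/g1.png

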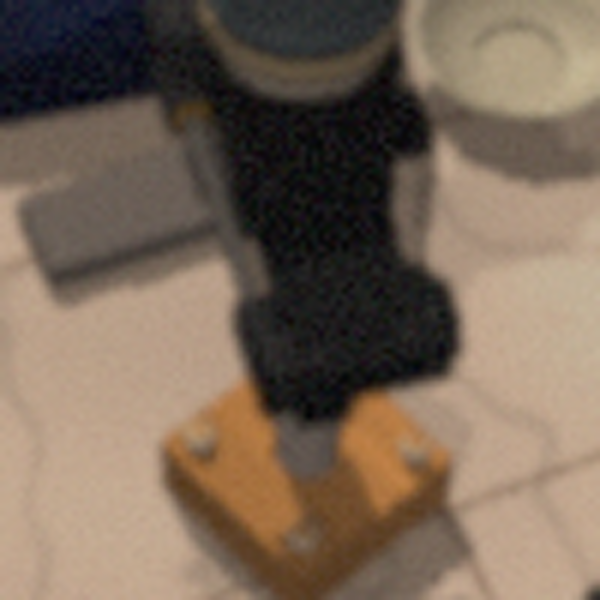

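Request:
send_rows --pt "-0.01 -0.02 0.2 0" --pt "-0.01 -0.02 0.38 0" --pt "-0.01 -0.02 0.38 0"

```text
clock: 4.72
position: [592.0, -166.1, 75.2]
orientation: [0.071, 0.997, 0.0, -0.001]
ft_force: [0.1, -0.5, 0.5]
finger_gap: 1.0
```

Request:
send_rows --pt "0 0 0.03 0" --pt "0 0 0.03 0"

```text
clock: 4.97
position: [593.0, -166.9, 72.2]
orientation: [0.071, 0.997, -0.0, 0.001]
ft_force: [0.7, 0.9, -0.1]
finger_gap: 1.002
```

Request:
send_rows --pt "0 0 0 0" --pt "0 0 0 0" --pt "0 0 0 0" --pt "0 0 0 0" --pt "0 0 0 0" --pt "0 0 0 0" --hand 1

```text
clock: 5.72
position: [592.1, -166.9, 70.9]
orientation: [0.071, 0.997, 0.0, -0.0]
ft_force: [-0.3, 0.1, -0.4]
finger_gap: 0.403
```

Request:
send_rows --pt "0 0 0 0" --pt "0 0 0 0" --pt "0 0 -0.04 0" --pt "0 0 -0.1 0" --pt "0 0 -0.1 0"

```text
clock: 6.35
position: [592.9, -167.2, 87.2]
orientation: [0.071, 0.997, -0.0, 0.001]
ft_force: [-0.5, 0.1, -1.3]
finger_gap: 0.359
```

Request:
send_rows --pt "0.02 0 0.015 0" --pt "0.05 0 0.015 0" --pt "0.08 0 0.015 0" --pt "0.1 0 0.015 0"

```text
clock: 6.85
position: [578.3, -164.6, 84.4]
orientation: [0.071, 0.997, 0.0, 0.001]
ft_force: [4.2, 1.3, 2.5]
finger_gap: 0.353
```

Request:
send_rows --pt "0.03 0 0 0" --pt "0.06 0 0 0" --pt "0.09 0 0 0" --pt "0.115 0 0 0" --pt "0.115 0 0 0"

```text
clock: 7.48
position: [559.3, -162.2, 83.5]
orientation: [0.071, 0.997, 0.0, -0.001]
ft_force: [2.5, 0.2, 0.3]
finger_gap: 0.357
```

```bash
python3 - <<'E'
from h import *
c,W=cloud("scene")
u=proj(c,[596,-166,60]).astype(int);crop(c,[u[0]-40,u[1]-50,u[0]+40,u[1]+30],7,"g2.png")
E
```

```text
(no output)
```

View pics/g2.png

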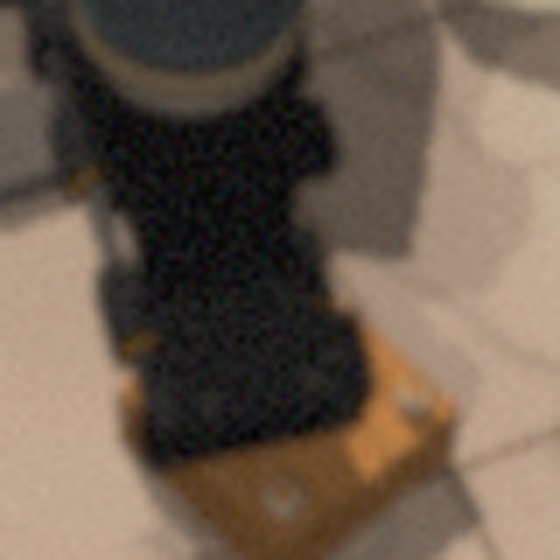

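Request:
send_rows --pt "0 0 -0.2 0" --pt "0 0 -0.5 0" --pt "0 0 -0.8 0" --pt "0 0 -1 0" --pt "0 0 -1 0"

```text
clock: 8.15
position: [559.9, -163.0, 235.3]
orientation: [0.072, 0.997, -0.0, 0.001]
ft_force: [0.1, 0.4, -1.8]
finger_gap: 0.353
```

```bash
python3 - <<'E'
from h import *
p=r.read_state()["position"];print(p)
c,W=cloud("scene")
u=proj(c,p).astype(int);b=[u[0]-40,u[1]-40,u[0]+50,u[1]+50];crop(c,b,6,"g3.png");print(b)
d=r.masks_of("scene","flash_center")
for m in d[:3]:
    P=W[m["region"]];P=P[np.isfinite(P[:,0])];print(round(m["confidence"],2),m["box"],np.median(P,0).round(),len(P))
E
```

```text
[ 559.93748806 -163.02646168  235.28316729]
[np.int64(246), np.int64(197), np.int64(336), np.int64(287)]
```

View pics/g3.png

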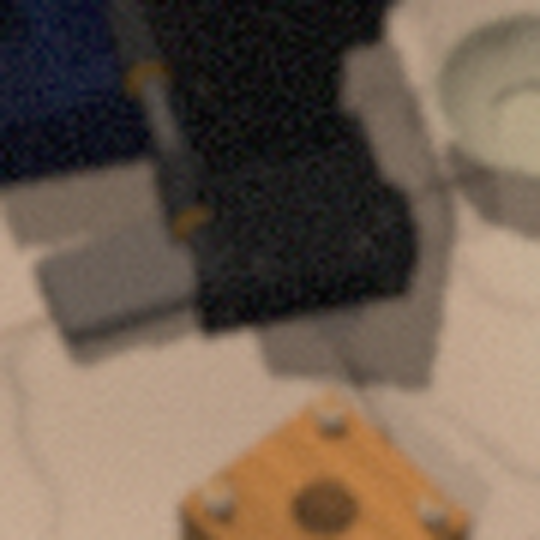

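Request:
send_rows --pt "0 0 0 0.2" --pt "0 0 0 0.4" --pt "0 0 0 0.6" --pt "0 0 0 0.8" --pt "0 0 0 1" --pt "0 0 0 1"

```text
clock: 9.0
position: [558.8, -161.9, 231.5]
orientation: [0.447, 0.895, -0.001, -0.002]
ft_force: [-0.3, -0.2, -1.4]
finger_gap: 0.353
```

Request:
send_rows --pt "0 0 0 0.2" --pt "0 0 0 0.4" --pt "0 0 0 0.6" --pt "0 0 0 0.8" --pt "0 0 0 1" --pt "0 0 0 1"

```text
clock: 9.75
position: [559.5, -162.1, 232.6]
orientation: [0.754, 0.656, -0.001, -0.001]
ft_force: [-0.2, 0.2, -1.3]
finger_gap: 0.36
```

```bash
python3 - <<'E'
from h import *
s=r.read_state();p=s["position"];print(p,s["qpos"][6])
c,W=cloud("scene")
u=proj(c,p).astype(int);b=[u[0]-40,u[1]-40,u[0]+50,u[1]+50];crop(c,b,6,"g4.png");print(b)
for m in r.masks_of("scene","flash_center")[:3]:
    P=W[m["region"]];P=P[np.isfinite(P[:,0])];print(round(m["confidence"],2),m["box"],np.median(P,0).round(),len(P))
P=W[b[1]:b[3],b[0]:b[2]].reshape(-1,3);
for z in range(150,290,8):
    Q=P[(np.abs(P[:,2]-z)<4)&(np.abs(P[:,0]-p[0])<22)&(np.abs(P[:,1]-p[1])<60)]
    if len(Q): print(z,len(Q),np.median(Q,0).round(),Q.min(0).round(),Q.max(0).round())
E
```

```text
[ 559.49392618 -162.05232448  232.61007021] 0.31750760119019805
[np.int64(245), np.int64(198), np.int64(335), np.int64(288)]
0.72 [275.4, 226.3, 297.0, 268.8] [ 554. -185.  232.] 559
0.47 [258.9, 153.9, 312.2, 191.5] [630. 122. 179.] 126
182 16 [ 550. -206.  184.] [ 541. -212.  179.] [ 567. -196.  186.]
190 37 [ 549. -207.  190.] [ 541. -211.  186.] [ 566. -196.  194.]
198 32 [ 548. -204.  198.] [ 541. -209.  195.] [ 563. -186.  202.]
206 43 [ 551. -201.  205.] [ 542. -207.  202.] [ 568. -185.  210.]
214 44 [ 552. -196.  214.] [ 543. -203.  210.] [ 570. -183.  218.]
222 32 [ 553. -193.  221.] [ 542. -197.  218.] [ 565. -183.  226.]
230 42 [ 550. -189.  231.] [ 538. -195.  226.] [ 572. -168.  234.]
238 56 [ 554. -185.  238.] [ 538. -194.  234.] [ 579. -168.  242.]
246 68 [ 554. -182.  246.] [ 538. -190.  242.] [ 581. -155.  250.]
254 91 [ 558. -174.  255.] [ 538. -185.  250.] [ 581. -150.  258.]
262 87 [ 558. -172.  262.] [ 538. -182.  258.] [ 581. -161.  266.]
270 18 [ 575. -175.  269.] [ 538. -178.  266.] [ 581. -165.  273.]
278 16 [ 577. -173.  279.] [ 573. -178.  274.] [ 581. -154.  282.]
286 8 [ 578. -169.  284.] [ 576. -177.  282.] [ 580. -158.  287.]
```

View pics/g4.png

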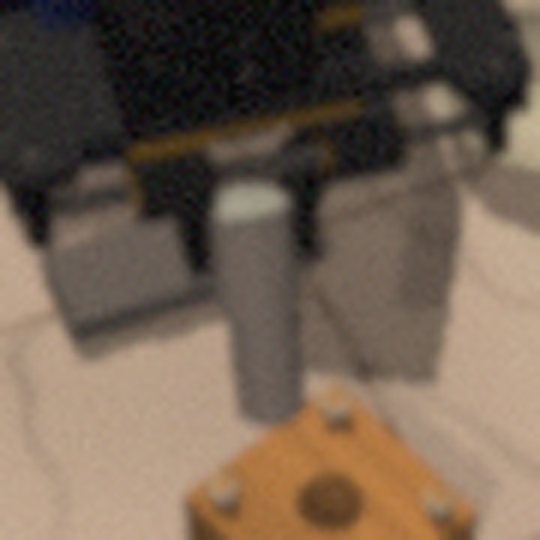

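Request:
send_rows --pt "0.2 -0.04 0 -0.2" --pt "0.4 -0.08 0 -0.4" --pt "0.6 -0.12 0 -0.6" --pt "0.8 -0.16 0 -0.8" --pt "1 -0.19 0 -1" --pt "1 -0.19 0 -1"

```text
clock: 10.6
position: [553.1, -6.8, 233.4]
orientation: [0.444, 0.896, 0.0, -0.001]
ft_force: [-0.1, -0.9, -1.5]
finger_gap: 0.358
```

Request:
send_rows --pt "0.2 0.12 0.04 -0.2" --pt "0.4 0.24 0.08 -0.4" --pt "0.6 0.36 0.12 -0.6" --pt "0.8 0.48 0.18 -0.8" --pt "0.857 0.587 0.21 -1" --pt "0.857 0.587 0.21 -1" --pt "0.857 0.587 0.21 -1"

```text
clock: 11.48
position: [546.9, 143.8, 202.3]
orientation: [0.073, 0.997, -0.001, -0.0]
ft_force: [0.0, -0.6, -0.9]
finger_gap: 0.354
```

Request:
send_rows --pt "0 0.015 0.2 0" --pt "-0.08 0.015 0.38 0" --pt "-0.16 0.015 0.46 0" --pt "-0.22 0.015 0.52 0" --pt "-0.24 0.015 0.54 0" --pt "-0.24 0.015 0.54 0"

```text
clock: 12.22
position: [583.1, 142.9, 121.6]
orientation: [0.071, 0.997, 0.0, 0.0]
ft_force: [-0.9, -0.9, -0.9]
finger_gap: 0.354
```

```bash
python3 - <<'E'
from h import *
s=r.read_state();p=s["position"];print(p,s["ft_force"])
c,W=cloud("scene")
u=proj(c,p).astype(int);b=[u[0]-55,u[1]-55,u[0]+55,u[1]+45];crop(c,b,6,"g5.png");print(b)
c2,W2=cloud("top")
for n,w in(("scene",W),("top",W2)):
  for m in r.masks_of(n,"flash_center")[:2]:
    P=w[m["region"]];P=P[np.isfinite(P[:,0])];print(n,round(m["confidence"],2),m["box"],np.median(P,0).round(),len(P))
E
```

```text
[583.05674601 142.89250915 121.6459862 ] [-0.92669373 -0.87928717 -0.91310944]
[np.int64(196), np.int64(126), np.int64(306), np.int64(226)]
scene 0.55 [254.8, 183.3, 270.6, 194.5] [612. 129.  90.] 115
scene 0.55 [260.3, 125.8, 267.3, 150.4] [710. 367.  82.] 67
```

View pics/g5.png

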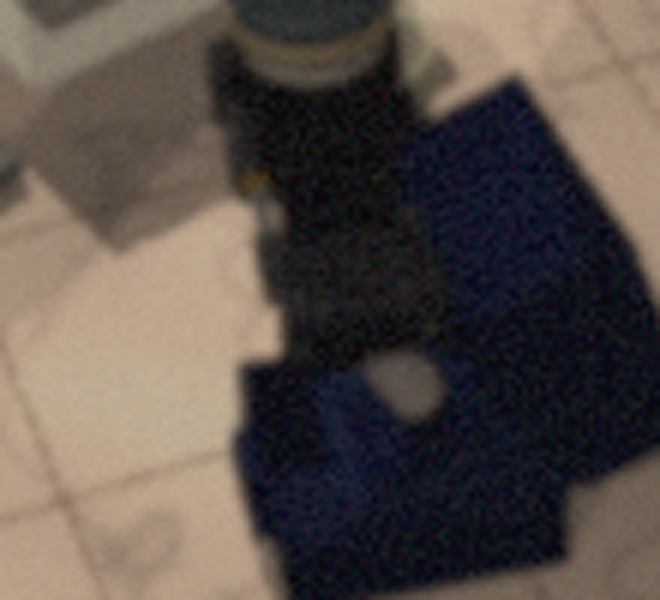

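Request:
send_rows --pt "-0.013 -0.013 0.03 0" --pt "-0.013 -0.013 0.06 0" --pt "-0.013 -0.013 0.06 0"

```text
clock: 12.8
position: [583.9, 140.7, 111.6]
orientation: [0.071, 0.997, -0.0, -0.001]
ft_force: [0.1, -0.1, -0.2]
finger_gap: 0.354
```

Request:
send_rows --pt "0 0 0.02 0" --pt "0 0 0.02 0"

```text
clock: 13.05
position: [584.1, 140.8, 109.0]
orientation: [0.071, 0.997, -0.0, -0.0]
ft_force: [-1.1, 0.4, -1.0]
finger_gap: 0.358
```

Request:
send_rows --pt "0 0 0.02 0" --pt "0 0 0.02 0"

```text
clock: 13.3
position: [584.8, 141.1, 106.5]
orientation: [0.071, 0.997, 0.0, 0.001]
ft_force: [0.8, 0.8, 0.3]
finger_gap: 0.356
```

Request:
send_rows --pt "0 0 0.02 0" --pt "0 0 0.02 0"

```text
clock: 13.55
position: [585.5, 141.5, 104.8]
orientation: [0.071, 0.997, 0.001, 0.001]
ft_force: [-1.7, 0.4, 6.9]
finger_gap: 0.359
```

Request:
send_rows --pt "0 0.013 0 0" --pt "0 0.027 0 0" --pt "0 0.027 0 0"

```text
clock: 13.92
position: [585.7, 142.0, 104.8]
orientation: [0.073, 0.997, -0.001, 0.001]
ft_force: [-4.5, -5.3, 10.5]
finger_gap: 0.355
```

Request:
send_rows --pt "0 -0.02 0 0" --pt "0 -0.04 0 0" --pt "0 -0.053 0 0" --pt "0 -0.053 0 0"

```text
clock: 14.42
position: [585.5, 141.0, 104.9]
orientation: [0.07, 0.998, 0.003, 0.002]
ft_force: [-1.0, 6.9, 6.4]
finger_gap: 0.356
```

Request:
send_rows --pt "0.01 0.027 0 0" --pt "0.027 0.027 0 0" --pt "0.027 0.027 0 0"

```text
clock: 14.8
position: [580.6, 141.9, 103.2]
orientation: [0.071, 0.997, 0.0, 0.0]
ft_force: [2.2, 2.6, 0.5]
finger_gap: 0.359
```

Request:
send_rows --pt "0 0 0.02 0" --pt "0 0 0.03 0" --pt "0 0 0.03 0"

```text
clock: 15.18
position: [580.3, 141.8, 98.6]
orientation: [0.071, 0.997, 0.0, -0.0]
ft_force: [1.4, 2.8, 1.7]
finger_gap: 0.357
```

Request:
send_rows --pt "-0.005 0 0.02 0" --pt "-0.012 0 0.033 0" --pt "-0.012 0 0.033 0"

```text
clock: 15.55
position: [582.4, 141.4, 93.6]
orientation: [0.071, 0.997, 0.0, 0.0]
ft_force: [2.3, 4.0, 1.5]
finger_gap: 0.354
```

Request:
send_rows --pt "-0.01 0.01 0.02 0" --pt "-0.018 0.01 0.035 0" --pt "-0.018 0.01 0.035 0"

```text
clock: 15.92
position: [585.2, 141.8, 88.2]
orientation: [0.071, 0.997, -0.0, 0.0]
ft_force: [2.9, 2.0, -0.1]
finger_gap: 0.355
```

Request:
send_rows --pt "-0.01 0.006 0.02 0" --pt "-0.02 0.006 0.035 0" --pt "-0.02 0.006 0.035 0"

```text
clock: 16.3
position: [588.3, 142.2, 82.9]
orientation: [0.072, 0.997, -0.0, -0.0]
ft_force: [4.1, 0.5, -0.6]
finger_gap: 0.355
```

Request:
send_rows --pt "-0.015 0.004 0.02 0" --pt "-0.03 0.004 0.035 0" --pt "-0.03 0.004 0.035 0"

```text
clock: 16.68
position: [591.9, 142.3, 78.7]
orientation: [0.071, 0.997, -0.0, -0.001]
ft_force: [-1.5, -1.0, 9.8]
finger_gap: 0.354
```

Request:
send_rows --pt "-0.008 0 0.02 0" --pt "-0.008 0 0.02 0"

```text
clock: 16.92
position: [592.0, 142.8, 78.0]
orientation: [0.071, 0.997, 0.0, -0.002]
ft_force: [-9.3, -1.1, 25.3]
finger_gap: 0.354
```

```bash
python3 - <<'E'
from h import *
s=r.read_state();p=s["position"];print(p,s["ft_force"])
c,W=cloud("scene")
u=proj(c,p).astype(int);b=[u[0]-55,u[1]-55,u[0]+55,u[1]+45];crop(c,b,6,"g6.png");print(b)
E
```

```text
[591.98289302 142.84386292  77.98396043] [-9.33926519 -1.07783914 25.29704724]
[np.int64(200), np.int64(135), np.int64(310), np.int64(235)]
```

View pics/g6.png

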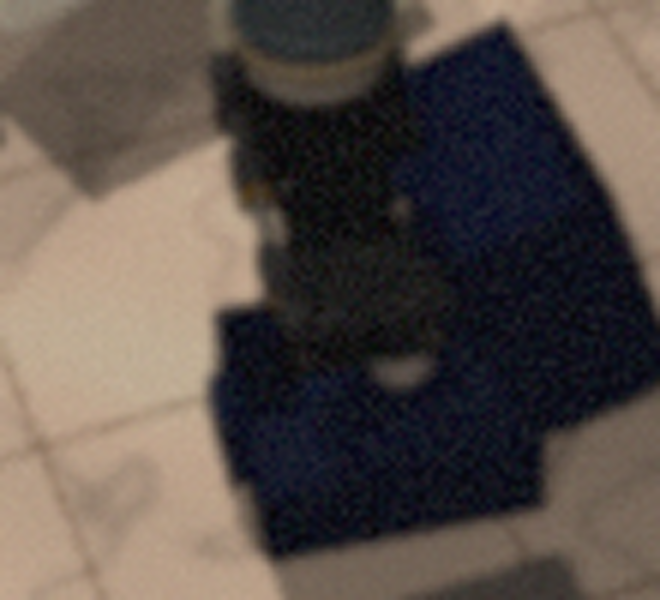

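Request:
send_rows --pt "0.008 0 -0.02 0" --pt "0.008 0 -0.02 0"

```text
clock: 17.23
position: [591.8, 142.8, 78.5]
orientation: [0.071, 0.997, 0.0, -0.001]
ft_force: [-1.6, -1.1, 9.0]
finger_gap: 0.357
```

Request:
send_rows --pt "0 0 0 0" --pt "0 0 0 0" --pt "0 0 0 0" --pt "0 0 0 0" --hand 0.4

```text
clock: 17.73
position: [592.2, 142.7, 77.6]
orientation: [0.071, 0.997, -0.0, -0.001]
ft_force: [-0.2, 0.1, 1.0]
finger_gap: 0.591
```

Request:
send_rows --pt "0.05 0 -0.1 0" --pt "0.15 0 -0.3 0" --pt "0.3 0 -0.5 0" --pt "0.5 0 -0.8 0" --pt "0.6 0 -0.95 0" --pt "0.6 0 -0.95 0"

```text
clock: 18.48
position: [503.6, 156.5, 223.2]
orientation: [0.07, 0.998, 0.002, 0.002]
ft_force: [0.9, 0.4, -0.5]
finger_gap: 0.604
```

```bash
python3 - <<'E'
from h import *
s=r.read_state();p=s["position"];print(p,s["ft_force"])
L=np.array([620.4,135.4,52]);ex=np.array([.9897,-.1435,0]);ey=np.array([.1435,.9897,0])
t=np.radians(24);cx=ex*np.cos(t)+np.array([0,0,np.sin(t)]);cz=-ex*np.sin(t)+np.array([0,0,np.cos(t)])
for n in("scene","top"):
  c,W=cloud(n);u=proj(c,[600,138,80]).astype(int);b=[u[0]-50,u[1]-50,u[0]+50,u[1]+40];crop(c,b,6,"g7%s.png"%n)
  for q in ("flash_center",):
   for m in r.masks_of(n,q)[:2]:
    P=W[m["region"]];P=P[np.isfinite(P[:,0])]
    C=np.c_[(P-L)@cx,(P-L)@ey,(P-L)@cz];print(n,round(m["confidence"],2),m["box"],np.median(P,0).round(),len(P),"cradle",np.percentile(C,5,axis=0).round(),np.percentile(C,95,axis=0).round())
E
```

```text
[503.64677385 156.46861524 223.19013792] [ 0.88824364  0.40180691 -0.45383999]
scene 0.66 [252.3, 179.9, 272.9, 198.1] [604. 131.  92.] 222 cradle [-15. -14.  -1.] [14. 14. 63.]
scene 0.51 [249.9, 176.3, 291.7, 217.3] [623. 113.  53.] 714 cradle [-44. -54. -14.] [43. 39.  7.]
top 0.72 [212.5, 202.8, 232.6, 219.5] [603. 139. 102.] 247 cradle [-15. -10.  -1.] [16. 15. 64.]
```

View pics/g7scene.png

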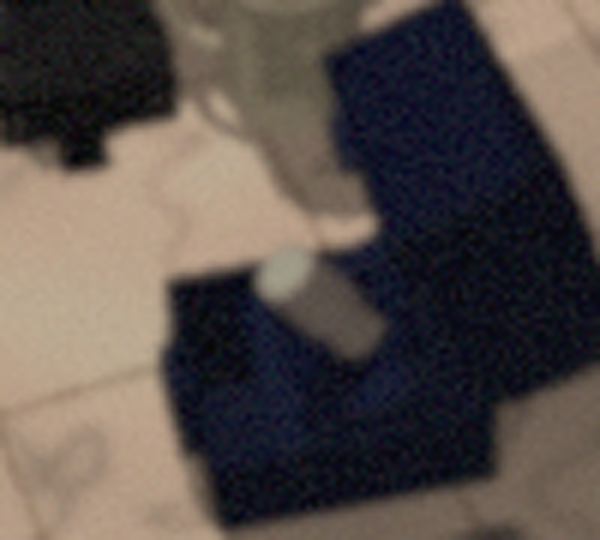

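```bash
python3 - <<'E'
from h import *
L=np.array([620.4,135.4,52]);ex=np.array([.9897,-.1435,0]);ey=np.array([.1435,.9897,0])
t=np.radians(24);cx=ex*np.cos(t)+np.array([0,0,np.sin(t)]);cz=-ex*np.sin(t)+np.array([0,0,np.cos(t)])
for n in("scene","top"):
  c,W=cloud(n);P=W.reshape(-1,3);I=c["image"].reshape(-1,3).astype(int)
  C=np.c_[(P-L)@cx,(P-L)@ey,(P-L)@cz]
  lens=C[(abs(C[:,0])<20)&(abs(C[:,1])<20)&(C[:,2]>50)&(C[:,2]<75)]
  top=lens[(lens[:,2]>56)];print(n,"lens",len(top),np.median(top,0).round(1),np.histogram(lens[:,2],bins=range(50,76,2))[0])
  land=C[(abs(C[:,0])<33)&(abs(C[:,1])<31)&(abs(C[:,1])>20)&(abs(C[:,2])<12)];print(" landing",len(land),np.median(land,0).round(1),np.histogram(land[:,2],bins=range(-12,13,2))[0])
  A=np.c_[top[:,:2],np.ones(len(top))];print(" lens slope",np.linalg.lstsq(A,top[:,2],rcond=None)[0].round(2))
E
```

```text
scene lens 74 [-3.2  0.9 60.9] [ 6  8  7  4 28 19 15  7  1  0  0  0]
 landing 83 [  8.7 -21.6   0.5] [ 0  0  0  1  7 27 27 10 10  1  0  0]
 lens slope [8.000e-02 2.000e-02 6.136e+01]
top lens 137 [-3.   3.5 61. ] [ 8  4  6 10 34 49 31 12  1  0  0  0]
 landing 146 [  1.9 -23.1   0.2] [ 0  0  0  1 11 49 66 19  0  0  0  0]
 lens slope [1.000e-01 2.000e-02 6.127e+01]
```

Request:
send_rows --pt "0 0 -0.2 0" --pt "0 0 -0.4 0" --pt "0 0 -0.55 0" --pt "-0.2 -0.02 -0.55 0" --pt "-0.5 -0.027 -0.55 0" --pt "-0.8 -0.027 -0.55 0" --pt "-1 -0.027 -0.55 0" --pt "-1 -0.027 -0.55 0" --hand 1

```text
clock: 19.77
position: [652.9, 128.9, 300.7]
orientation: [0.072, 0.997, -0.001, -0.001]
ft_force: [-0.5, 0.6, -0.1]
finger_gap: 0.006
```

Request:
send_rows --pt "-0.2 0 0 0" --pt "-0.44 0 0 0" --pt "-0.44 0 0.05 0" --pt "-0.44 0 0.3 0" --pt "-0.44 0 0.5 0" --pt "-0.44 0 0.7 0" --pt "-0.44 0 0.77 0" --pt "-0.44 0 0.77 0"

```text
clock: 20.78
position: [716.0, 121.2, 187.3]
orientation: [0.071, 0.997, 0.0, -0.001]
ft_force: [-0.6, -0.1, 0.1]
finger_gap: 0.006
```

Request:
send_rows --pt "0.14 0 -0.01 0" --pt "0.27 0 -0.01 0" --pt "0.37 0 0.01 0" --pt "0.47 0 0.03 0" --pt "0.57 0 0.06 0" --pt "0.66 0 0.095 0" --pt "0.75 0 0.145 0" --pt "0.825 0 0.2 0" --pt "0.825 0 0.2 0"

```text
clock: 21.9
position: [593.1, 138.8, 157.3]
orientation: [0.071, 0.997, 0.0, -0.001]
ft_force: [-0.1, -0.5, 2.4]
finger_gap: 0.004
```

Request:
send_rows --pt "0.06 0 0.05 0" --pt "0.13 0 0.1 0" --pt "0.18 0 0.15 0" --pt "0.2 0 0.2 0" --pt "0.2 0 0.225 0" --pt "0.2 0 0.24 0" --pt "0.2 0 0.24 0"

```text
clock: 22.78
position: [562.6, 143.1, 125.9]
orientation: [0.071, 0.997, 0.001, -0.002]
ft_force: [-13.6, -2.7, 34.4]
finger_gap: 0.004
```

Request:
send_rows --pt "0 0 -0.05 0" --pt "0 0 -0.3 0" --pt "0 0 -0.7 0" --pt "0.3 0 -1 0" --pt "0.6 0 -1 0" --pt "0.9 0 -1 0" --pt "1 0 -1 0" --pt "1 0 -1 0"

```text
clock: 23.78
position: [415.6, 164.1, 271.3]
orientation: [0.071, 0.998, 0.0, -0.0]
ft_force: [0.6, -0.2, -0.2]
finger_gap: 0.003
```

```bash
python3 - <<'E'
from h import *
s=r.read_state();print(s["position"],s["ft_force"])
for n in("scene","top"):
  c,W=cloud(n)
  P=W.reshape(-1,3);e=P-[609.5,137,0];q=np.c_[e@[.9897,-.1435,0],e@[.1435,.9897,0],P[:,2]]
  T=q[(abs(q[:,0])<60)&(abs(q[:,1])<55)&(q[:,2]>60)&(q[:,2]<180)];A=np.c_[T[:,:2],np.ones(len(T))]
  print(n,len(T),np.median(T,0).round(1),np.linalg.lstsq(A,T[:,2],rcond=None)[0].round(3))
  if n=="scene": crop(c,[190,110,330,250],4,"end.png")
  for k in("earbuds","powerbank","dish","mug","clock"):
    m=r.masks_of(n,k)
    if m: P=W[m[0]["region"]];P=P[np.isfinite(P[:,0])];print(k,np.percentile(P,2,axis=0).round(),np.percentile(P,98,axis=0).round())
E
```

```text
[415.60738755 164.13286958 271.30283379] [ 0.59210847 -0.15686777 -0.23274473]
scene 1139 [ -0.6  -2.5 126.9] [-6.00000e-03 -1.00000e-03  1.26897e+02]
earbuds [402. -19.   2.] [458.  26.  31.]
powerbank [531. -25.   4.] [656.  23.  20.]
dish [751. -29.   3.] [842.  65.  30.]
mug [626. 331.   4.] [713. 415.  93.]
clock [ 604. -395.    3.] [ 690. -296.   75.]
top 2367 [ -1.1  -0.4 127.2] [-5.00000e-03 -0.00000e+00  1.27164e+02]
earbuds [403. -16.  17.] [458.  27.  30.]
powerbank [533. -22.  -0.] [657.  29.  20.]
dish [748. -31.   2.] [846.  68.  30.]
mug [627. 334.   2.] [715. 416.  94.]
clock [ 606. -384.   13.] [ 691. -288.   75.]
```

View pics/end.png

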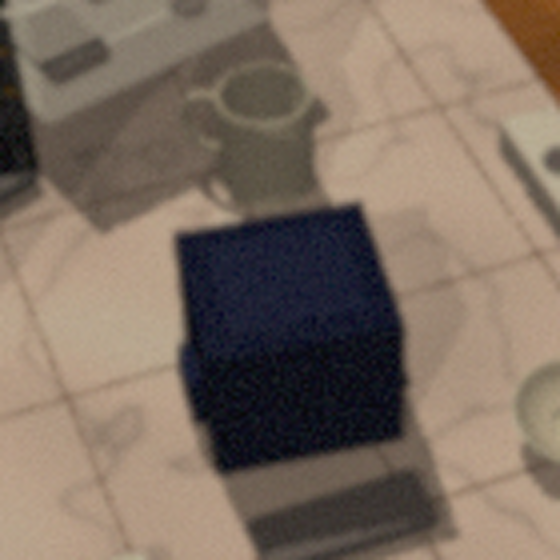

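```bash
python3 -c "
from plant import r
print(r.sign_off())"
```

```text
the job is handed in; nothing more can be done
None
```

The flashlight is in the charging well and the lid is shut on its catch. I handed the job in at about 24 s on the robot's clock; no verdict is reported.

**What I did:**
- The tool could not tilt, so I gripped the head, lifted part way and pulled the barrel against the holder well's rim. That leaned the flashlight about 22° in the grip.
- I felt for the well on the landing. The tail was held in y first, then dropped in after a shift of about 5 mm towards the front.
- I fed it in along the slant until it bottomed. The force there was about 27 N along the well axis.
- I let go, pulled the lid forward from behind and pressed it down at about 34 N.

**Last checks:**
- **Flashlight:** before closing, the lens was about 61 mm above the landing, where 60 mm is fully home. That puts the tail about 29 mm down, with the axis within about 0.1 rad of the well's.
- **Lid:** with the arm clear, both cameras show the top level (tilt about 0.005 rad) at 127 mm, where 126 mm is expected.
- **Bystanders:** none moved measurably. The clock's edge shifted about 10 mm in one top-camera reading, but the scene camera shows it unmoved.
- **Robot:** the wrist force was near zero and the arm touched nothing.
- **Not confirmed:** I could not see the flashlight after the lid closed. I saw no separate sign of the catch clicking beyond the lid staying down.

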